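# Set the iris of a clarity viewer and light it

### The arm

A 6-joint arm with a two-finger parallel gripper is mounted at the origin on the work surface. World frame = base frame: x ahead of the robot, y to its left, z up, the work surface at z = 0. Lengths are in m, angles in rad, forces in N, time in s.
With the tool pointing down it reaches from about 0.4 to 0.825 m from the base axis. Payload 7 kg.
Tool frame: the origin (TCP) lies on the centre line of the jaws, within the pads' length; the fingertips stand arm.tip_reach ahead of it and the grasp point (between the pads) lies 5 mm behind it (arm.tip_reach is the distance from the TCP to the fingertips, in m); z points along the fingers, y is the line along which they close (so a half turn about z gives the same grasp; the last joint's range is limited). The gripper opens to 88 mm and grips with 3 to 60 N. Pads are 19 mm wide; open, the fingers measure 130 mm over their backs; the gripper's body (78 mm by 193 mm) begins 47 mm behind the grasp point.
Start: joints at [0.288, 0.359, 0.012, 0, -1.224, -0.288], TCP at [0.675, -0, 0.219] pointing down, gripper open.
Joint ranges: [-3.07, 3.07], [-1.43, 2.12], [-1.02, 1.25], [-3.03, 1.67], [-3.05, -0], [-3.03, 3.03]. Speed limits (rad/s): [2.39, 2.39, 3.01, 3.14, 3.14, 3.14].

### API

Orientations are given as [roll, pitch, yaw] about the fixed x, y, z axes, in that order (R = Rz(yaw) Ry(pitch) Rx(roll)).
In Python, from station import status, optics, order, arm gives the robot as it stands. The module is installed in compiled form; this text tells all that it offers.
- The arm moves only by the shell command python3 -m jog 'ROWS' [FORCE]. ROWS is JSON, a list of rows, each a list of 3 entries, a list of its own where there are three numbers: the gripper command: -1 is shut, 1 is fully open, values between are in proportion, then the shift along the tool's x, y, z in mm, then the turn about the tool's z in rad. A call has 1 to 20 rows; each row is the pose to reach, as a shift and turn from the pose commanded when the call began, along the tool's axes at that moment; what a row does not reach only later rows make up. A row lasts 1/8 s, in which the tool goes at most 62.5 mm and 10.7 degrees, less where a joint would pass 70% of its speed; a pose out of reach is approached as far as the arm can. A call with a gripper value outside its range is refused whole. The fingers move at their own pace and stop on an object; FORCE is the grip in N (left out, the last holds). Time passes only in rows, so rows that repeat a pose let the fingers close. It gives the time, the measured TCP pose, the force, the opening and the grip force at its end, in the units of the state.
- status.get_state(): the state, without advancing time (a new reading comes with each control period).
- optics.grab_frame(name): name is "scene" or "side" or "wrist"; returns a dict with "color" (384x512x3 uint8, red, green, blue), "mtx" (3x3 intrinsics, pixels), "k1" (the pictures are not rectified: a ray, as slopes to the right and down, at radius r is drawn at 1 + k1 r^2 times it, then the intrinsics apply), "cam_to_world" (4x4, takes a point from camera to world coordinates). Camera axes: x right, y down, z forward; pixel columns grow to the right and rows downward; lengths in m; the calibration is good to about 2 mm. A picture is of the moment at which its call begins. There is no depth.
- order.job_done(): hands the job in; it is judged then, once.
The state is a dict: "t": time; "q": joint angles; "qd": joint speeds; "joint_efforts": joint torques, N m; "eef_pos": TCP position; "ee_rot": TCP orientation; "force": force on the tool from outside, world axes, zero at the start; "moment": the same for the moment, N m; "width": finger opening in m; "gripper_force": force on a finger pad.
Only numpy, scipy, OpenCV 4.12 (cv2) and the standard library are available. Lean on these libraries where they do the work, as an engineer would, in place of code of your own. Each camera call takes 0.05 s, during which the arm holds its last target. There are 200 camera calls.

### The job

The liqueur sample is standing on the light box, ready to be inspected. With your fingertips push the orange lever post gently round its arc, without squeezing it, until the ring's pointer points at the middle of the green spot on the scale; then press the red lamp key fully down and let it come up again. Only push and press: leave the sample jar, the loose lid and everything else on the bench where they are.

Things in the scene. Friction and masses are not known exactly. Their poses are not given: they have to be found in the camera images.
- viewer: white light box, fixed to the table: a flat box with its deck 50 mm above the table. Origin on the axis of the iris ring, at table height. In its frame the deck spans x from -95 to +170 mm and y from -165 to +165 mm; z is up. The brass iris ring (136 mm across, its top 65 mm above the table) turns about the vertical axis through the origin; the scale lies round it on the +x side
- iris (a joint): turn of the iris ring with its lever, rad: 0 when the lever points along the viewer's +x, growing counterclockwise seen from above; stops at -1.2 and +1.2. Stiff: it takes about 1.4 N sideways at the post to move it, and it stays where it is left
- lever_post (a point): middle of the top of the orange upright post near the end of the lever, 109 mm above the table. The post is 14 mm thick, stands 105 mm from the ring's axis and rises from the flat black lever, whose top is 63 mm above the table
- pointer (a point): point on the lever's line 145 mm from the ring's axis, just beyond the pointed black tip (whose end is about 129 mm from the axis): what the pointer points at on the scale circle
- green_spot: green spot, a fixed disc 20 mm across and 2 mm thick on the deck, on the scale circle 145 mm from the ring's axis. Origin at its centre. Yellow, blue and black spots of the same size lie elsewhere on that circle, at -1.0, -0.55, +0.55 or +1.0 rad of ring turn; which is which changes
- lamp_key_top (a point): centre of the top of the red round lamp key, 36 mm across, 72 mm above the table when up, in a black round housing (52 mm across, its top 62 mm above the table) on one of the two back corners of the deck, at x = -55, y = +125 or -125 mm in the frame of the viewer; the loose lid lies at the other. It is pressed straight down
- lamp_key (a joint): travel of the lamp key, m: 0 up, 0.006 fully down (takes 4 N); springs back
- sample_jar: amber jar, 54 mm across and 70 mm tall with a white cap, standing on the round window in the middle of the ring (its foot 62 mm above the table, its top 132 mm). Origin at the centre of its underside. A bystander
- jar_lid: loose white jar lid, 52 mm across and 18 mm high, lying on the deck of the viewer. Origin at the centre of its underside. A bystander
- cup: small white tasting cup, 68 mm across, 60 mm tall, on the table. Origin at the centre of its underside. A bystander
- green_bottle: green glass bottle, 72 mm across, 190 mm tall, on the table. Origin at the centre of its underside. A bystander
- plum_jar: amber jar with a red lid, 100 mm across, 130 mm tall, on the table. Origin at the centre of its underside. A bystander
- stopper: cork stopper, 40 mm across, 34 mm tall, on the table. Origin at the centre of its underside. A bystander
- spoon: spoon 190 mm long with a wooden handle, lying on the table. Origin at its middle. A bystander

How it is judged:
On the way, in this order (a step that is already met when the one before it is completed fails the run):
1. the pointer is set to the green spot and stays there (horizontal distance between pointer and green_spot below 0.008 m and velocity of joint iris between -0.1 and 0.1 rad/s), for 0.5 s.
2. the lamp key is pressed down with the pointer still at the green spot (value of joint lamp_key above 0.0045 m and horizontal distance between pointer and green_spot below 0.008 m), for 0.05 s.
At the end, for the whole second after the job is handed in: The pointer stands within 8 mm of the middle of the green spot, measured on the scale circle, at rest; the lamp key has been pressed (at least 4.5 mm down) after that and is up again; the jar, lid and other loose things are at rest where they were, within 12 mm (horizontal distance between pointer and green_spot below 0.008 m and value of joint lamp_key below 0.0015 m and velocity of joint iris between -0.02 and 0.02 rad/s and linear speed of each of sample_jar, jar_lid, cup, green_bottle, plum_jar, stopper, spoon below 0.02 m/s); the robot touches nothing.
It fails at once if the lamp key is pressed while the pointer is not at the green spot (value of joint lamp_key above 0.003 m and horizontal distance between pointer and green_spot above 0.009 m).
It fails at once if the lever is forced or squeezed with more than 18 N (contact force between iris and anything else above 18 N).
It fails at once if a jar, the lid or another loose thing is lifted or moved from its place by more than 12 mm (distance of any of sample_jar, jar_lid, cup, green_bottle, plum_jar, stopper, spoon from where it was at the start of the episode above 0.012 m).
It also fails if it takes over 51 s, if anything falls off the work surface, if the arm or the gripper's body presses on something with over 40 N, if the wrist force passes 120 N, or if a joint passes its speed limit or range.

## Working session

There is one attempt and no reset: what is moved stays moved. The work goes in short steps, Python scripts to look and compute and a shell command to move; the robot and the scene stay as the last step left them, time stands still between calls to the robot, and variables do not carry over. Pictures are saved under pics/ and viewed, at most 10 in all, crops included, and the job is handed in when it is done.

```bash
mkdir -p pics; cat > h.py <<'E'
import numpy as np, cv2
from station import status, optics, order, arm
def grab(n,f=None):
    d=optics.grab_frame(n)
    if f: cv2.imwrite('pics/'+f,cv2.cvtColor(d['color'],cv2.COLOR_RGB2BGR))
    return d
def ray(d,u,v):
    M=np.array(d['mtx']);T=np.array(d['cam_to_world'])
    dist=np.array([d['k1'],0,0,0.])
    p=cv2.undistortPoints(np.array([[[u,v]]],float),M,dist).ravel()
    return T[:3,3],T[:3,:3]@np.array([p[0],p[1],1])
def onz(d,u,v,z):
    o,r=ray(d,u,v); return o+r*(z-o[2])/r[2]
def proj(d,P):
    T=np.array(d['cam_to_world']);p=T[:3,:3].T@(np.array(P)-T[:3,3])
    return cv2.projectPoints(p.reshape(1,1,3),np.zeros(3),np.zeros(3),np.array(d['mtx']),np.array([d['k1'],0,0,0.]))[0].ravel()
def blobs(d,lo,hi,mina=15):
    h=cv2.cvtColor(d['color'],cv2.COLOR_RGB2HSV)
    m=cv2.inRange(h,np.array(lo),np.array(hi))
    n,l,s,c=cv2.connectedComponentsWithStats(m)
    return [(c[i].round(1).tolist(),s[i].tolist()) for i in range(1,n) if s[i][4]>=mina]
E
python3 - <<'E'
from h import *
print(arm.tip_reach, status.get_state())
ims=[]
for n in("scene","side"):
    d=grab(n,n+'0.png')
    print(n,np.array(d['cam_to_world']).round(3).tolist(),d['k1'])
    for k,lo,hi in(("orange",(8,150,120),(20,255,255)),("green",(45,100,60),(85,255,255)),("red",(0,150,80),(6,255,255)),("yellow",(22,120,120),(34,255,255)),("blue",(100,120,60),(130,255,255))):
        print(k,blobs(d,lo,hi))
E
```

```text
0.014 {'t': 0.0, 'q': array([ 2.88101368e-01,  3.59387490e-01,  1.10620407e-02, -3.68857368e-04,
       -1.22408583e+00, -2.88105021e-01]), 'qd': array([-0.00042525, -0.00167125,  0.00201689, -0.00133191, -0.0014758 ,
        0.00051426]), 'joint_efforts': array([-8.00930356e-04, -5.82726967e+01,  2.93058443e+01,  6.99745238e+00,
        6.93249181e-03, -2.06530804e-04]), 'eef_pos': array([ 6.74499701e-01, -1.97227668e-05,  2.17720314e-01]), 'ee_rot': array([ 3.13994573e+00, -1.26455828e-04, -1.57092550e+00]), 'force': array([-0.01657801, -0.13086334, -0.46259893]), 'moment': array([-0.04666742,  0.04662917, -0.01208512]), 'gripper_force': 0.0, 'width': 0.08724029002310217}
scene [[-0.65, 0.416, -0.636, 1.2], [0.76, 0.337, -0.556, 0.624], [-0.017, -0.845, -0.535, 0.708], [0.0, 0.0, 0.0, 1.0]] -0.14115185698920193
orange [([425.0, 58.0], [410, 45, 25, 34, 409]), ([472.0, 65.4], [449, 52, 37, 38, 450]), ([133.2, 127.7], [83, 93, 82, 82, 2928]), ([23.4, 126.7], [2, 114, 43, 24, 522]), ([247.6, 221.0], [221, 205, 50, 31, 645]), ([210.0, 223.6], [207, 216, 7, 16, 70]), ([190.9, 327.5], [1
[... 1887 characters left out ...]
 7, 7, 36])]
red [([219.8, 10.0], [209, 3, 23, 15, 262]), ([238.9, 95.3], [229, 88, 21, 16, 277]), ([156.9, 145.8], [151, 141, 14, 11, 117]), ([142.2, 155.2], [138, 150, 12, 12, 42]), ([116.3, 219.8], [114, 217, 6, 7, 30]), ([237.9, 232.0], [232, 227, 13, 11, 112])]
yellow [([251.9, 76.4], [249, 74, 7, 6, 33]), ([353.9, 95.5], [329, 74, 52, 44, 1828]), ([195.4, 226.0], [193, 224, 6, 5, 25])]
blue [([195.8, 28.4], [189, 24, 17, 12, 122]), ([340.5, 66.5], [301, 50, 88, 37, 1903]), ([494.0, 168.9], [470, 116, 42, 114, 2044]), ([186.3, 211.3], [184, 209, 6, 5, 22]), ([502.1, 232.0], [485, 212, 27, 32, 423]), ([501.0, 310.4], [482, 253, 30, 122, 2232]), ([151.4, 355.8], [80, 333, 133, 51, 2426])]
```

View pics/scene0.png

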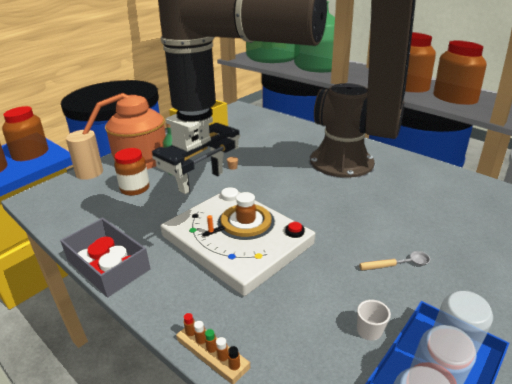

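View pics/side0.png

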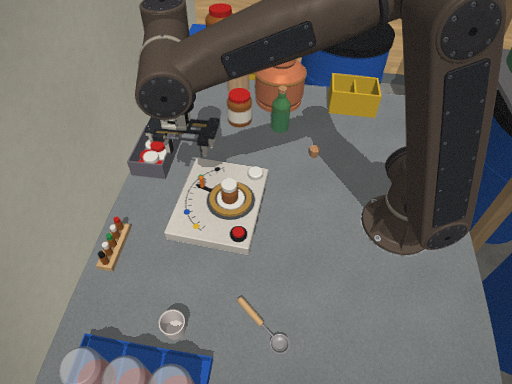

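The scene view shows the viewer with yellow (258,256), blue (231,256) and green (192,230) spots, and the black spot near (195,215). The lever post is at (210,224), the red key at (295,227) and the lid at (230,193). In the side view the key is at (238,232), blue at (186,211), yellow at (195,226), the post at (201,181), and green is hidden behind the post.

```bash
python3 - <<'E'
from h import *
A=grab('scene');B=grab('side')
w={}
for n,z,a,b in(("green",.052,(192.4,229.6),None),("yellow",.052,(258.1,255.6),(195.4,226.)),("blue",.052,(231.5,256.),(186.3,211.3)),("key",.072,(294.7,226.5),(237.9,232.)),("post@.09",.088,(210,223.6),(201.2,181.3))):
    P=[onz(d,*p,z) for d,p in((A,a),(B,b)) if p]; print(n,[p.round(4).tolist() for p in P]); w[n]=np.mean(P,0)[:2]
s=lambda t:(.145*np.cos(t),.145*np.sin(t))
V=np.array([s(-.55),s(1.),s(.55),(-.055,.125)])
W=np.array([w[k] for k in("green","yellow","blue","key")])
vm,wm=V.mean(0),W.mean(0)
U,S,Vt=np.linalg.svd((V-vm).T@(W-wm));R=Vt.T@U.T;t=wm-R@vm
print('det',np.linalg.det(R),'yaw',np.arctan2(R[1,0],R[0,0]),'origin',t,'res mm',((V@R.T+t-W)*1e3).round(1).tolist())
p=R.T@(w["post@.09"]-t);print('post viewer',p,np.hypot(*p),'angle',np.arctan2(p[1],p[0]))
for a in(-.55,): print('green spot',R@s(a)+t,'post goal',R@(np.array(s(a))*105/145)+t)
print('key',R@V[3]+t,'lid',R@np.array([-.055,-.125])+t)
I=A['color'][180:300,150:330];cv2.imwrite('pics/c.png',cv2.resize(cv2.cvtColor(I,cv2.COLOR_RGB2BGR),None,fx=4,fy=4))
for d,n in((A,'A'),(B,'B')):
  for o in(0.,.062,.132): print(n,proj(d,[*t,o]).round(1))
E
```

```text
green [[0.6661, -0.0652, 0.052]]
yellow [[0.6342, 0.1353, 0.052], [0.6344, 0.138, 0.052]]
blue [[0.6763, 0.0866, 0.052], [0.6759, 0.0881, 0.052]]
key [[0.5061, 0.1505, 0.072], [0.5007, 0.1531, 0.072]]
post@.09 [[0.6496, -0.0112, 0.088], [0.6474, -0.0106, 0.088]]
det 1.0000000000000004 yaw -0.07978199670175913 origin [0.54762089 0.02146848] res mm [[-1.3, 1.3], [1.1, 0.2], [0.8, -0.2], [-0.6, -1.4]]
post viewer [ 0.10315357 -0.02426976] 0.10597018944798013 angle -0.2310753676031787
green spot [ 0.6648035  -0.06393197] post goal [ 0.63247726 -0.04037323]
key [0.50275801 0.15045422] lid [ 0.48283366 -0.09875055]
A [247.1 236.4]
A [246.5 218.4]
A [245.7 196.5]
B [230.9 209.3]
B [230.2 197.6]
B [229.4 183.2]
```

View pics/c.png

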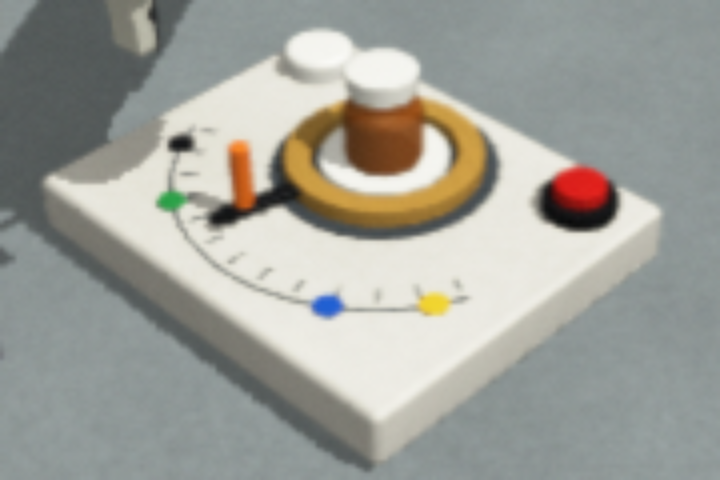

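The fit is consistent: residuals are about 1.5 mm or less, and the post radius comes out at 106 mm against 105 mm. The lever is at −0.23 rad and green at −0.55 rad, so I'll push with the closed fingers from the +y side, turned by 0.5 rad.

```bash
python3 -m jog '[[-1,[-8,6,0],0.17],[-1,[-17,12,20],0.34],[-1,[-17,12,50],0.5],[-1,[-17,12,50],0.5],[-1,[-17,12,70],0.5],[-1,[-17,12,90],0.5],[-1,[-17,12,105],0.5],[-1,[-17,12,116],0.5],[-1,[-17,12,116],0.5],[-1,[-17,12,116],0.5]]' 10; python3 - <<'E'
from h import *
d=grab('wrist','w1.png');A=grab('scene')
I=A['color'][150:270,130:310];cv2.imwrite('pics/c1.png',cv2.resize(cv2.cvtColor(I,cv2.COLOR_RGB2BGR),None,fx=4,fy=4))
E
```

```text
t: 1.45
eef_pos: [0.6635, 0.017, 0.1034]
ee_rot: [-3.141, 0.0, -2.07]
force: [0.0, -0.5, 1.4]
width: 0.0007
gripper_force: 0.0
```

View pics/w1.png

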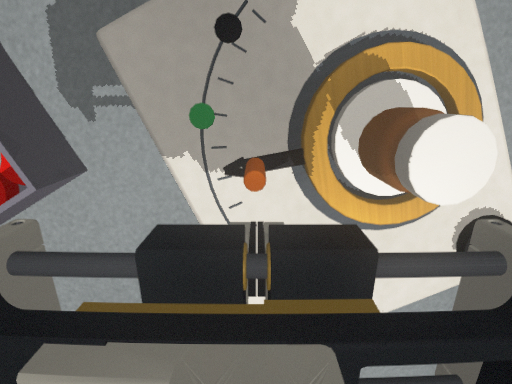

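View pics/c1.png

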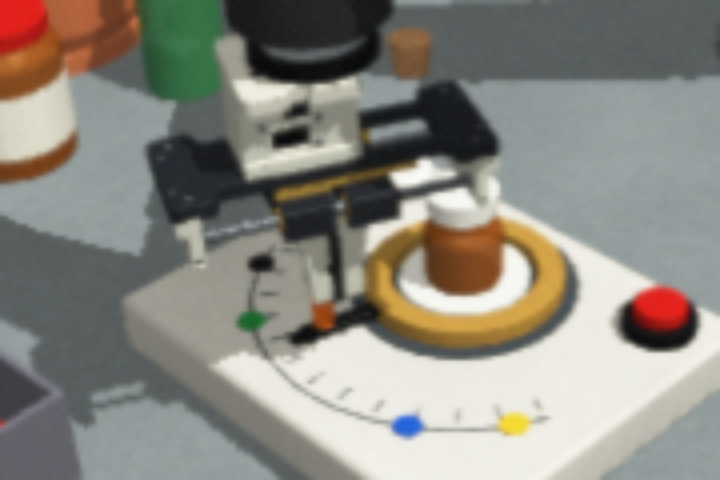

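The wrist view shows the post at (255,172), the pointer tip at (228,168) and green at (201,116), with the fingers clear of the post. The gripper ends carry small hanging tabs (scene crop ≈(195,262)), so I'll check their height against the jar top before pushing.

```bash
python3 - <<'E'
from h import *
A=grab('scene')
for L in(.085,.096):
  for z in(.13,.145,.16,.175): 
    q=proj(A,[.6635+L*.877,.017-L*.48,z]); print(L,z,((q-[130,150])*4).round())
E
```

```text
0.085 0.13 [193. 299.]
0.085 0.145 [190. 278.]
0.085 0.16 [187. 257.]
0.085 0.175 [184. 236.]
0.096 0.13 [175. 303.]
0.096 0.145 [172. 282.]
0.096 0.16 [169. 262.]
0.096 0.175 [165. 240.]
```

The tab bottoms are at about 0.153 m, well above the jar top at 0.132 m. I'll push to a few mm short of the goal, then look.

```bash
python3 -m jog '[[-1,[5,0,0],0],[-1,[9,0,0],0],[-1,[12,0,0],0],[-1,[14,0,0],0],[-1,[16,0,0],0],[-1,[18,0,0],0],[-1,[20,0,0],0],[-1,[22,0,0],0],[-1,[24,0,0],0],[-1,[26,0,0],0],[-1,[28,0,0],0],[-1,[30,0,0],0],[-1,[32,0,0],0],[-1,[34,0,0],0],[-1,[36,0,0],0],[-1,[38,0,0],0],[-1,[40,0,0],0],[-1,[42,0,0],0],[-1,[43,0,0],0],[-1,[43,0,0],0]]'; python3 - <<'E'
from h import *
d=grab('wrist','w2.png')
E
```

```text
t: 4.1
eef_pos: [0.6423, -0.0208, 0.1027]
ee_rot: [-3.142, -0.0, -2.071]
force: [0.0, -0.2, 0.5]
width: 0.0008
gripper_force: 0.0
```

View pics/w2.png

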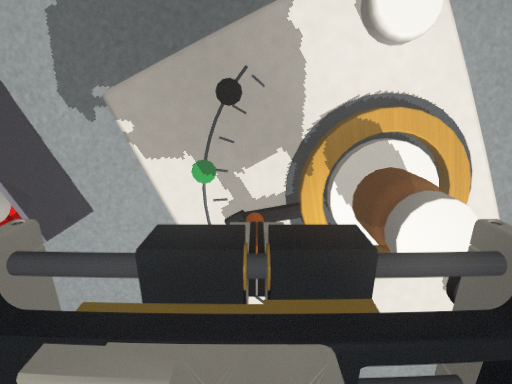

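The wrist view shows green at (203,171), the pointer tip at (226,216) and the post at (255,217) behind the fingertips. The remaining gap looks larger than planned, so I'll measure it.

```bash
python3 - <<'E'
from h import *
d=grab('wrist');A=grab('scene');B=grab('side')
g=onz(d,203,171.5,.052);b=onz(d,229,91,.052);tip=onz(d,225,216,.062)
o=np.array([.5476,.0215])
print('green',g,'black',b,'tip',tip)
for n,p in(('g',g),('b',b),('tip',tip)):
    v=p[:2]-o; print(n,np.hypot(*v),np.arctan2(v[1],v[0])+.0798)
for a in(-.23,-.4,-.5,-.55):
    th=a-.0798; print(a,'post top',proj(d,[*(o+.105*np.array([np.cos(th),np.sin(th)])),.109]).round(),'tip',proj(d,[*(o+.129*np.array([np.cos(th),np.sin(th)])),.06]).round())
print('tips',proj(d,[*status.get_state()['eef_pos'][:2],.0887]))
I=A['color'][180:260,160:280];J=B['color'][140:220,160:280]
cv2.imwrite('pics/c2.png',cv2.resize(cv2.cvtColor(np.vstack([I,J])[:,:],cv2.COLOR_RGB2BGR),None,fx=3.7,fy=3.7,interpolation=cv2.INTER_CUBIC))
for n,D in(('A',A),('B',B)): print(n,blobs(D,(5,180,120),(14,255,255),6))
E
```

```text
green [ 0.66780672 -0.06632609  0.052     ] black [ 0.6187997  -0.10928689  0.052     ] tip [ 0.66870272 -0.02783009  0.062     ]
g 0.14887268504729692 -0.5511856534080486
b 0.14891141105113315 -0.9924667197171607
tip 0.130764390791268 -0.307018658546875
-0.23 post top [259. 251.] tip [230. 226.]
-0.4 post top [256. 226.] tip [226. 201.]
-0.5 post top [257. 210.] tip [226. 185.]
-0.55 post top [258. 202.] tip [227. 177.]
tips [258.31081032 222.0199732 ]
A [([424.4, 61.2], [410, 45, 25, 46, 481]), ([471.3, 66.5], [448, 51, 38, 42, 487]), ([23.4, 127.1], [3, 115, 40, 24, 545]), ([132.0, 147.0], [129, 147, 7, 1, 7]), ([133.0, 166.0], [118, 156, 28, 18, 249]), ([249.0, 212.9], [240, 205, 16, 18, 139]), ([209.9, 223.5], [207, 216, 7, 16, 66]), ([190.8, 328.1], [185, 321, 11, 15, 56]), ([202.0, 337.5], [199, 332, 6, 12, 44]), ([212.9, 345.4], [208, 340, 10, 12, 54]), ([224.9, 354.3], [221, 349, 8, 12, 54]), ([236.3, 362.3], [231, 355, 9, 15, 55])]
B [([211.5, 19.2], [207, 15, 11, 9, 57]), ([228.3, 19.2], [221, 14, 14, 11, 66]), ([257.3, 21.5], [243, 16, 28, 12, 134]), ([201.2, 182.1], [200, 176, 4, 12, 35]), ([116.9, 223.1], [115, 222, 5, 3, 7])]
```

View pics/c2.png

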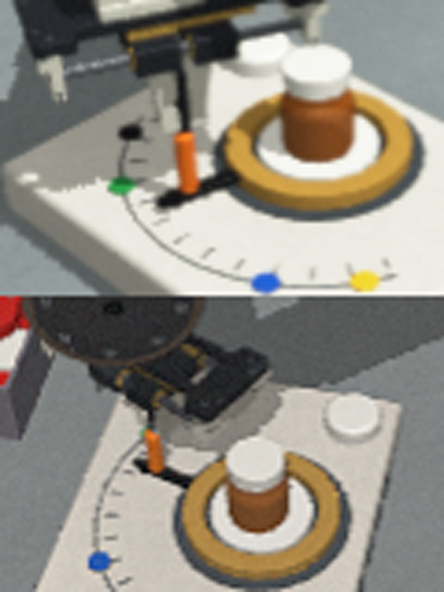

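```bash
python3 - <<'E'
import cv2,numpy as np
a=cv2.imread('pics/w1.png')[140:310,200:320];b=cv2.imread('pics/w2.png')[140:310,200:320]
cv2.imwrite('pics/z.png',cv2.resize(np.hstack([a,b]),None,fx=3.3,fy=3.3))
E
```

```text
(no output)
```

View pics/z.png

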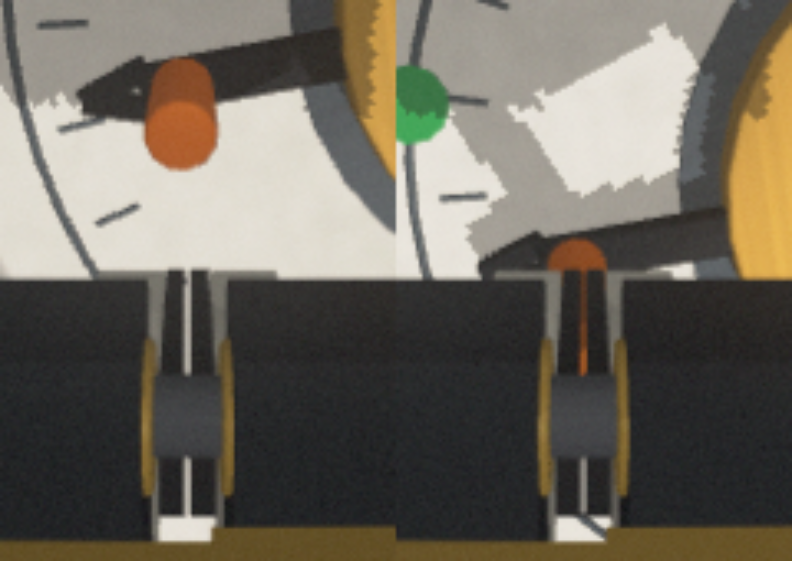

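The zoom shows the post still standing by the fingers: its base pokes out above them and it is visible through the slot. In both outside views the post hasn't moved, so I need the fingertips' true height.

```bash
python3 - <<'E'
from h import *
A=grab('scene');d=grab('wrist');s=status.get_state();print(s['eef_pos'],s['ee_rot'],s['q'].round(3))
e=s['eef_pos'];n=np.array([-.478,-.878]);y=np.array([-.878,.478])
for z in(.085,.095,.105,.115,.125):
  print(z,[(proj(A,[*(e[:2]+y*k),z])).round(1).tolist() for k in(-.02,-.01,0,.01,.02)])
T=np.array(d['cam_to_world']);c=T[:3,3]-e
print('cam rel: n',c[:2]@n,'y',c[:2]@y,'z',c[2],'fwd n',T[:2,2]@n,'z',T[2,2])
# row of fingertips in wrist image
for z in(.075,.0887,.1,.115,.13):
  for k in(-.0095,.0095): print(z,k,proj(d,[*(e[:2]+n*k),z]).round(0))
I=A['color'][190:240,180:240]
cv2.imwrite('pics/z2.png',cv2.resize(cv2.cvtColor(I,cv2.COLOR_RGB2BGR),None,fx=11,fy=11,interpolation=cv2.INTER_CUBIC))
E
```

```text
[ 0.64240125 -0.02069833  0.10267276] [-3.14156078e+00  1.32248504e-05 -2.07075284e+00] [ 0.271  0.398 -0.211  0.    -0.963 -0.771]
0.085 [[202.0, 223.6], [205.8, 222.7], [209.5, 221.8], [213.3, 221.0], [217.0, 220.1]]
0.095 [[201.7, 220.4], [205.5, 219.6], [209.2, 218.7], [213.0, 217.8], [216.7, 217.0]]
0.105 [[201.3, 217.2], [205.1, 216.4], [208.9, 215.5], [212.7, 214.7], [216.5, 213.8]]
0.115 [[201.0, 214.0], [204.8, 213.2], [208.6, 212.3], [212.4, 211.4], [216.2, 210.6]]
0.125 [[200.6, 210.8], [204.5, 209.9], [208.3, 209.1], [212.1, 208.2], [215.9, 207.4]]
cam rel: n 0.07752440396801752 y -0.0013035194285939554 z 0.16597905176266275 fwd n -0.28557252490939106 z -0.9583301244174729
0.075 -0.0095 [258. 226.]
0.075 0.0095 [258. 203.]
0.0887 -0.0095 [258. 234.]
0.0887 0.0095 [258. 209.]
0.1 -0.0095 [258. 242.]
0.1 0.0095 [258. 215.]
0.115 -0.0095 [259. 253.]
0.115 0.0095 [259. 225.]
0.13 -0.0095 [259. 266.]
0.13 0.0095 [259. 236.]
```

View pics/z2.png

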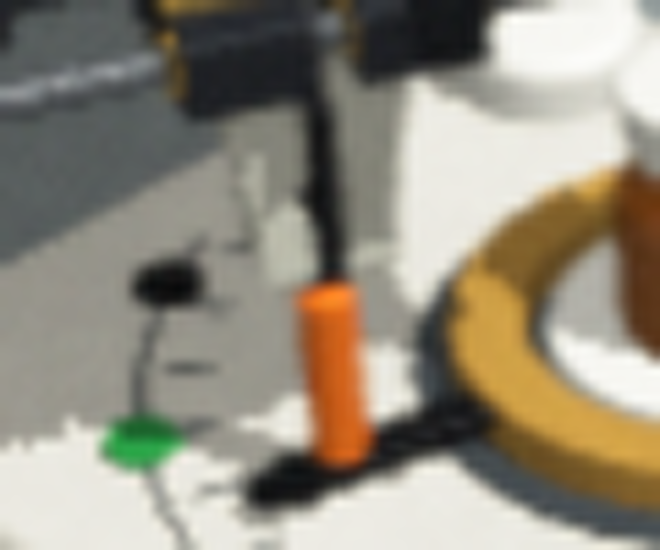

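The fingertips end at post-top level: the finger bottom is at scene pixel ≈(206,216) and the post top at (210,216). So they passed just over the post and nothing moved. I'll back off and turn 90° so the gripper body stays clear of the jar, then come lower.

```bash
python3 -m jog '[[-1,[0,0,-20],0],[-1,[-20,0,-25],-0.17],[-1,[-50,0,-25],-0.34],[-1,[-50,0,-25],-0.52],[-1,[-50,0,-25],-0.69],[-1,[-50,0,-25],-0.86],[-1,[-50,0,-25],-1.03],[-1,[-50,0,-25],-1.2],[-1,[-50,0,-25],-1.38],[-1,[-50,0,-25],-1.57],[-1,[-50,0,-25],-1.57],[-1,[-50,0,-10],-1.57],[-1,[-50,0,5],-1.57],[-1,[-50,0,13],-1.57],[-1,[-50,0,18],-1.57],[-1,[-50,0,18],-1.57],[-1,[-50,0,18],-1.57]]'; python3 - <<'E'
from h import *
d=grab('wrist','w3.png');A=grab('scene')
a=cv2.resize(d['color'],(400,300));b=cv2.resize(A['color'][170:260,150:270],(400,300),interpolation=cv2.INTER_CUBIC)
cv2.imwrite('pics/z3.png',cv2.cvtColor(np.hstack([a,b]),cv2.COLOR_RGB2BGR))
E
```

```text
t: 6.52
eef_pos: [0.6666, 0.0232, 0.0851]
ee_rot: [-3.141, -0.001, -0.501]
force: [-0.1, 0.0, -0.2]
width: 0.0004
gripper_force: 0.0
```

View pics/z3.png

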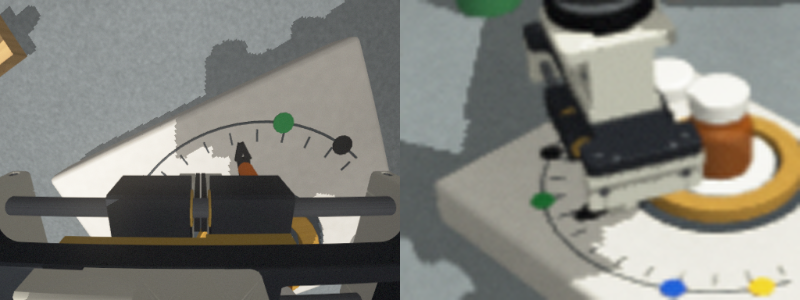

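That was my last picture. It shows the pointer tip at wrist pixel ≈(308,183) and green at ≈(363,156), with the post just beside the fingers. From here I'll work by colour masks and numbers.

```bash
cat > m.py <<'E'
from h import *
d=grab('wrist');A=grab('scene');B=grab('side')
o=np.array([.5476,.0215])
def ang(p): v=p[:2]-o; return np.hypot(*v).round(4),(np.arctan2(v[1],v[0])+.0798).round(3)
h=cv2.cvtColor(d['color'],cv2.COLOR_RGB2HSV)
for c,s in blobs(d,(45,100,40),(85,255,255),100): print('W green',c,s[4],ang(onz(d,*c,.052)))
for c,s in blobs(d,(4,150,60),(14,255,255),15): print('W orange',c,s,ang(onz(d,*c,.085)))
# dark pixels transformed to viewer polar on the lever plane
v,u=np.nonzero(h[...,2]<62); k=(v<215); u,v=u[k],v[k]
P=np.array([onz(d,a,b,.061)[:2] for a,b in zip(u,v)])-o
r=np.hypot(*P.T);t=np.arctan2(P[:,1],P[:,0])+.0798
for a,b in((.115,.120),(.120,.125),(.125,.130),(.130,.136)):
    k=(r>a)&(r<b)&(t>-.85)&(t<0); print('dark',a,k.sum(),np.median(t[k]).round(3) if k.any() else '',t[k].std().round(3) if k.any() else '')
for n,D in(('A',A),('B',B)):
    for c,s in blobs(D,(5,150,80),(16,255,255),6):
        if np.linalg.norm(onz(D,*c,.088)[:2]-o)<.16: print(n,'orange',c,s,ang(onz(D,*c,.088)))
E
python3 m.py; python3 -m jog '[[-1,[0,4,0],0],[-1,[0,7,0],0],[-1,[0,10,0],0],[-1,[0,12,0],0],[-1,[0,14,0],0],[-1,[0,16,0],0],[-1,[0,18,0],0],[-1,[0,20,0],0],[-1,[0,22,0],0],[-1,[0,24,0],0],[-1,[0,26,0],0],[-1,[0,28,0],0],[-1,[0,30,0],0],[-1,[0,30,0],0],[-1,[0,30,0],0]]'; python3 m.py
```

```text
W green [362.4, 156.8] 512 (np.float64(0.149), np.float64(-0.549))
W orange [315.3, 216.9] [305, 208, 24, 17, 300] (np.float64(0.116), np.float64(-0.247))
dark 0.115 117 -0.261 0.035
dark 0.12 101 -0.254 0.028
dark 0.125 78 -0.254 0.02
dark 0.13 32 -0.254 0.013
A orange [247.7, 213.8] [239, 205, 17, 18, 215] (np.float64(0.016), np.float64(1.051))
B orange [201.2, 182.1] [199, 177, 5, 11, 37] (np.float64(0.1031), np.float64(-0.203))
B orange [229.2, 197.2] [222, 190, 15, 14, 147] (np.float64(0.0193), np.float64(1.716))
t: 8.65
eef_pos: [0.6515, -0.0034, 0.0845]
ee_rot: [3.141, 0.001, -0.501]
force: [1.1, 0.4, -0.3]
width: 0.001
gripper_force: 0.2
W green [321.2, 155.9] 528 (np.float64(0.1491), np.float64(-0.55))
W orange [289.7, 215.4] [280, 205, 22, 20, 331] (np.float64(0.1151), np.float64(-0.367))
dark 0.115 122 -0.371 0.034
dark 0.12 105 -0.369 0.03
dark 0.125 79 -0.369 0.02
dark 0.13 37 -0.37 0.013
A orange [246.1, 214.0] [237, 205, 19, 18, 264] (np.float64(0.0163), np.float64(0.787))
A orange [208.2, 227.6] [206, 226, 6, 4, 13] (np.float64(0.1191), np.float64(-0.125))
B orange [204.2, 182.9] [203, 181, 3, 4, 9] (np.float64(0.0927), np.float64(-0.215))
B orange [229.2, 197.2] [222, 190, 15, 14, 147] (np.float64(0.0193), np.float64(1.716))
```

The push works, and the wrist view gives a clean reading: pointer −0.369, green −0.550, leaving about 19 mm at the post.

```bash
python3 -m jog '[[-1,[0,2,0],0],[-1,[0,4,0],0],[-1,[0,6,0],0],[-1,[0,8,0],0],[-1,[0,10,0],0],[-1,[0,12,0],0],[-1,[0,14,0],0],[-1,[0,16,0],0],[-1,[0,17,0],0],[-1,[0,17,0],0],[-1,[0,17,0],0]]'; python3 m.py|grep -v orange
```

```text
t: 10.18
eef_pos: [0.6435, -0.0182, 0.0846]
ee_rot: [3.141, 0.0, -0.501]
force: [-0.5, 0.4, 0.1]
width: 0.0006
gripper_force: 0.3
W green [298.0, 155.9] 529 (np.float64(0.1491), np.float64(-0.551))
dark 0.115 124 -0.529 0.035
dark 0.12 109 -0.524 0.031
dark 0.125 87 -0.524 0.021
dark 0.13 42 -0.526 0.014
```

```bash
python3 -m jog '[[-1,[0,1,0],0],[-1,[0,2,0],0],[-1,[0,2.6,0],0],[-1,[0,2.6,0],0],[-1,[0,2.6,0],0],[-1,[0,0,0],0],[-1,[0,-6,0],0],[-1,[0,-12,0],0],[-1,[0,-12,0],0],[-1,[0,-12,0],0],[-1,[0,-12,0],0]]'; python3 m.py
```

```text
t: 11.7
eef_pos: [0.6494, -0.0077, 0.0846]
ee_rot: [3.142, 0.0, -0.501]
force: [0.1, 0.2, 0.8]
width: 0.0005
gripper_force: 0.0
W green [314.5, 156.3] 530 (np.float64(0.149), np.float64(-0.55))
W orange [310.4, 216.1] [300, 206, 25, 19, 345] (np.float64(0.1153), np.float64(-0.524))
dark 0.115 123 -0.551 0.035
dark 0.12 117 -0.546 0.032
dark 0.125 89 -0.548 0.022
dark 0.13 46 -0.548 0.015
A orange [245.8, 213.9] [237, 205, 19, 18, 274] (np.float64(0.0158), np.float64(0.736))
B orange [207.5, 176.2] [206, 171, 4, 11, 33] (np.float64(0.1018), np.float64(-0.512))
B orange [229.3, 197.1] [222, 190, 16, 14, 147] (np.float64(0.0188), np.float64(1.729))
```

The pointer is on green, −0.548 against −0.550 rad. Next I lift straight up and go over to the key.

```bash
python3 -m jog '[[-1,[0,0,-40],0],[-1,[0,0,-85],0],[-1,[-20,-7,-90],0],[-1,[-50,-17,-90],0],[-1,[-85,-29,-90],0],[-1,[-120,-41,-90],0],[-1,[-155,-53,-90],0],[-1,[-185,-63,-90],0],[-1,[-205,-69,-90],0],[-1,[-205,-69,-90],0],[-1,[-205,-69,-70],0],[-1,[-205,-69,-55],0],[-1,[-205,-69,-45],0],[-1,[-205,-69,-45],0]]'; python3 - <<'E'
from h import *
s=status.get_state();e=s['eef_pos'];print(e)
for n in('wrist','scene','side'):
    d=grab(n);print(n,'expect',proj(d,[.503,.151,.072]).round(1))
    for c,st in blobs(d,(0,150,60),(8,255,255),40):
        p=onz(d,*c,.072)
        if np.hypot(p[0]-.503,p[1]-.151)<.05: print(c,st,p.round(4))
E
python3 m.py|grep green
```

```text
t: 13.6
eef_pos: [0.5025, 0.1508, 0.1288]
ee_rot: [3.14, 0.001, -0.501]
force: [-0.6, -0.3, 0.1]
width: 0.0008
gripper_force: 0.0
[0.50254178 0.15081658 0.12875888]
wrist expect [255.3 202.8]
[260.8, 198.8] [241, 178, 41, 41, 1292] [0.5039 0.1452 0.072 ]
scene expect [295.6 226. ]
[294.7, 227.1] [288, 222, 15, 11, 128] [0.5081 0.152  0.072 ]
side expect [237.2 231.3]
[237.9, 231.9] [232, 227, 13, 11, 111] [0.5007 0.1528 0.072 ]
```

```bash
python3 -m jog '[[-1,[0,0,15],0],[-1,[0,0,28],0],[-1,[0,0,36],0],[-1,[0,0,40],0],[-1,[0,0,42],0],[-1,[0,0,44],0],[-1,[0,0,45],0],[-1,[0,0,45],0],[-1,[0,0,45],0]]'
```

```text
t: 15.02
eef_pos: [0.5029, 0.1514, 0.0848]
ee_rot: [-3.141, -0.0, -0.501]
force: [-0.8, -0.9, -0.4]
width: 0.0002
gripper_force: 0.0
```

```bash
python3 -m jog '[[-1,[0,0,1],0],[-1,[0,0,2],0],[-1,[0,0,2],0],[-1,[0,0,2],0]]'
```

```text
t: 15.52
eef_pos: [0.5028, 0.1514, 0.0826]
ee_rot: [3.142, 0.0, -0.501]
force: [-0.3, 0.2, -0.5]
width: 0.0002
gripper_force: 0.0
```

```bash
python3 -m jog '[[-1,[0,0,1],0],[-1,[0,0,2],0],[-1,[0,0,3],0],[-1,[0,0,4],0],[-1,[0,0,4],0],[-1,[0,0,4],0]]'
```

```text
t: 16.27
eef_pos: [0.5029, 0.1514, 0.0787]
ee_rot: [3.142, -0.0, -0.501]
force: [-0.3, 0.3, 0.9]
width: 0.0003
gripper_force: 0.0
```

```bash
python3 -m jog '[[-1,[0,0,1],0],[-1,[0,0,2],0],[-1,[0,0,3],0],[-1,[0,0,4],0],[-1,[0,0,4],0],[-1,[0,0,4],0]]'
```

```text
t: 17.02
eef_pos: [0.5028, 0.1514, 0.0747]
ee_rot: [3.142, -0.0, -0.501]
force: [-1.4, -0.2, 0.6]
width: 0.0003
gripper_force: 0.0
```

```bash
python3 -m jog '[[-1,[0,0,1],0],[-1,[0,0,2],0],[-1,[0,0,3],0],[-1,[0,0,4],0],[-1,[0,0,4],0],[-1,[0,0,4],0]]'
```

```text
t: 17.77
eef_pos: [0.5028, 0.1513, 0.0707]
ee_rot: [3.142, 0.0, -0.501]
force: [0.4, -0.1, -0.2]
width: 0.0
gripper_force: 0.0
```

```bash
python3 -m jog '[[-1,[0,0,1],0],[-1,[0,0,2],0],[-1,[0,0,3],0],[-1,[0,0,3],0],[-1,[0,0,3],0]]'
```

```text
t: 18.4
eef_pos: [0.5029, 0.1514, 0.0677]
ee_rot: [3.142, -0.0, -0.501]
force: [0.7, -0.2, -0.3]
width: 0.0006
gripper_force: 0.0
```

```bash
python3 -m jog '[[-1,[0,0,1],0],[-1,[0,0,2],0],[-1,[0,0,3],0],[-1,[0,0,4],0],[-1,[0,0,4],0],[-1,[0,0,4],0]]'
```

```text
t: 19.15
eef_pos: [0.5028, 0.1514, 0.0637]
ee_rot: [3.142, 0.0, -0.501]
force: [-0.7, 0.2, 0.8]
width: 0.0003
gripper_force: 0.7
```

```bash
python3 -m jog '[[-1,[0,0,1],0],[-1,[0,0,2],0],[-1,[0,0,3],0],[-1,[0,0,3],0],[-1,[0,0,3],0]]'; python3 - <<'E'
from h import *
s=status.get_state();print(s['eef_pos'],s['force'])
for n in('wrist','scene','side'):
    d=grab(n)
    for c,st in blobs(d,(0,150,60),(8,255,255),30):
        p=onz(d,*c,.072)
        if np.hypot(p[0]-.503,p[1]-.151)<.05: print(n,c,st)
E
```

```text
t: 19.77
eef_pos: [0.5028, 0.1514, 0.0607]
ee_rot: [3.142, -0.0, -0.501]
force: [-0.5, -0.5, 2.2]
width: 0.0006
gripper_force: 1.4
[0.50283518 0.15138978 0.06069424] [-0.50202644 -0.51896     2.16580149]
wrist [263.6, 216.3] [238, 204, 53, 50, 757]
scene [292.7, 229.2] [288, 225, 14, 8, 49]
```

```bash
python3 -m jog '[[-1,[0,0,1],0],[-1,[0,0,2],0],[-1,[0,0,3],0],[-1,[0,0,3],0],[-1,[0,0,3],0]]'
```

```text
t: 20.55
eef_pos: [0.5029, 0.1514, 0.0583]
ee_rot: [-3.141, -0.0, -0.501]
force: [-2.2, -1.3, 10.3]
width: 0.0007
gripper_force: 5.1
```

```bash
python3 -m jog '[[-1,[0,0,1],0],[-1,[0,0,1.5],0],[-1,[0,0,1.5],0],[-1,[0,0,1.5],0]]'
```

```text
t: 21.05
eef_pos: [0.503, 0.1514, 0.058]
ee_rot: [-3.141, -0.001, -0.5]
force: [-8.4, -1.5, 23.3]
width: 0.0005
gripper_force: 11.5
```

The force climbs to 23 N with almost no further travel, so the key is at its bottom stop. I'll release, lift clear and check.

```bash
python3 -m jog '[[-1,[0,0,-3],0],[-1,[0,0,-8],0],[-1,[0,0,-20],0],[-1,[0,0,-50],0],[-1,[0,0,-90],0],[-1,[0,0,-120],0],[-1,[0,0,-120],0],[-1,[0,0,-120],0],[-1,[0,0,-120],0]]'; python3 - <<'E'
from h import *
for n in('wrist','scene','side'):
    d=grab(n)
    for c,st in blobs(d,(0,150,60),(8,255,255),30):
        p=onz(d,*c,.072)
        if np.hypot(p[0]-.503,p[1]-.151)<.05: print(n,c,st)
E
python3 m.py|grep -E "A|B"
```

```text
t: 22.18
eef_pos: [0.5023, 0.1511, 0.1753]
ee_rot: [3.14, 0.001, -0.501]
force: [-1.2, -0.3, -1.1]
width: 0.0008
gripper_force: 0.0
wrist [260.1, 184.2] [243, 168, 35, 34, 917]
scene [294.7, 227.1] [288, 222, 15, 11, 127]
side [237.9, 231.9] [232, 227, 13, 11, 114]
A orange [245.8, 213.8] [235, 205, 22, 18, 280] (np.float64(0.0154), np.float64(0.734))
A orange [206.3, 216.9] [204, 209, 6, 17, 74] (np.float64(0.107), np.float64(-0.529))
B orange [207.4, 175.9] [206, 170, 4, 12, 41] (np.float64(0.103), np.float64(-0.518))
```

```bash
python3 -c "
from station import order; print(order.job_done())"
```

```text
the job is handed in; nothing more can be done
None
```

I set the pointer on the green spot (measured −0.548 rad against −0.550 rad), pressed the lamp key down to its stop and let it come up again, and handed the job in at about 22 s; I kept clear of the jar, lid and other loose things but did not re-measure all of them, and the hand-in gave no verdict.

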